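Slide the calculator out over the riser's edge

TASK

Slide the pocket calculator along the wooden desk riser toward the riser's front edge (the long edge nearest the robot) until its near end sticks out 4 cm past that edge, with the calculator square to the edge, so that someone can take it by that end. Only push or drag it flat with the fingers: do not pick it up or let it tip over the edge, and leave the portable drive, the eraser, the stapler and the highlighter where they are.

Things in the scene. Friction and masses are not known exactly. Their poses are not given: they have to be found in the camera images.
- riser: low desk riser of pale wood, fixed to the desk: a flat top 280 mm deep (its x) by 420 mm wide (its y), 16 mm thick, upper face 65 mm above the desk, on two side panels. Origin under its centre, at desk height; x points from the front edge to the back edge, away from the robot, turned 0.1 to 0.5 rad to the left of the world's x; y runs to the left along the edge, z up
- riser_edge (a point): the middle of the riser's front edge, on the level of its upper face (65 mm above the desk); axes as the riser's. The front edge runs along y through this point; the riser's top lies on its +x side, and -x is out over the edge
- calculator: pocket calculator, dark grey with rows of keys, 125 mm long (its x) by 76 mm wide (its y), 14 mm high at the display (the edges to push on are 11 mm high), about 0.13 kg, loose, lying flat on the riser, on the left or right half of it. Origin at the centre of its underside; its long x axis points to the riser's back, up to 0.35 rad off the riser's x at the start. Its near end is 62.5 mm from the origin, toward -x
- drive: portable drive: a plain black flat case without keys, 112 mm (x) by 78 mm (y) by 15 mm, loose, lying on the other half of the riser; origin at the centre of its underside. To be left where it is
- eraser: small eraser in a sleeve, 48 x 23 x 13 mm, loose, on the riser between calculator and drive; origin at the centre of its underside. To be left where it is
- stapler: stapler, 148 x 37 x 40 mm, loose, on the desk to the right of the riser; origin at the centre of its underside. To be left where it is
- highlighter: highlighter pen, 118 x 16 x 18 mm, loose, lying on the desk to the right of the riser; origin at the centre of its underside. To be left where it is

How it is judged:
By the outcome, as a careful person would: the job done as asked, in the order asked, and still so for the second after the job is handed in, with the robot touching nothing.
It also fails if it takes over 48 s, if anything falls off the work surface, if the arm or the gripper's body presses on something with over 40 N, if the wrist force passes 120 N, or if a joint passes its speed limit or range.

ROBOT

A 7-joint arm with a two-finger parallel gripper is mounted at the origin on a cart in front of the work surface, level with it; the furniture and walls round the work are solid. World frame = base frame: x ahead of the robot, y to its left, z up, the work surface at z = 0. Lengths are in m, angles in rad, forces in N, time in s.
With the tool pointing down it reaches from about 0.4 to 0.85 m from the base axis. Payload 4.5 kg.
Tool frame: the origin (TCP) lies midway between the tips of the shut fingers; the grasp point (between the pads) lies 19 mm behind it; z points along the fingers, y is the line along which they close (so a half turn about z gives the same grasp; the last joint's range is limited). The gripper opens to 88 mm and grips with 3 to 60 N. Pads are 18 mm wide; open, the fingers measure 123 mm over their backs; the gripper's body (75 mm by 187 mm) begins 45 mm behind the grasp point.
Start: joints at [-1.116, 0.689, -0.195, 1.565, 0.157, 0.902, -0.215], TCP at [0.255, 0.571, 0.239] pointing down, gripper open.
Joint ranges: [-3.01, 3.01], [-0.46, 2.08], [-1.47, 1.51], [0.13, 2.56], [-1, 4.14], [0.04, 2.09], [-2.66, 2.66]. Speed limits (rad/s): [2.57, 2.57, 3.14, 3.14, 3.14, 3.14, 3.14].

INTERFACE

Orientations are given as a unit quaternion [x, y, z, w].
In Python, from plant import get_state, viewer, workorder gives the robot as it stands. The module is installed in compiled form; this text tells all that it offers.
- The arm moves only by the tool step_arm, never from a script. Its argument "motion" is a list of rows, each an object of numbers: "wx", "wy", "wz": the turn, a rotation vector about the tool's x, y, z each as a share of 180 degrees, from -1 to 1; "dx", "dy", "dz": the shift along the tool's x, y, z each as a share of 8 cm, from -1 to 1; "claw": the finger opening in mm, from 0 to 88.1. A call has 1 to 8 rows; each row is the pose to reach, as a shift and turn from the pose commanded when the call began, along the tool's axes at that moment, turning the shorter way round; what a row does not reach only later rows make up. A row lasts 1/10 s, in which the tool goes at most 50 mm and 8.59 degrees, less where a joint would pass 70% of its speed; a pose out of reach is approached as far as the arm can. A call with a number of a shift or a turn outside -1 to 1 is refused whole. A call with a gripper value outside its range is refused whole. The fingers move at their own pace and stop on an object; "force" is the grip in N (left out, the last holds). Time passes only in rows, so rows that repeat a pose let the fingers close. It gives the time, the measured TCP pose, the force, the opening and the grip force at its end, in the units of the state.
- get_state(): the state, without advancing time (a new reading comes with each control period).
- viewer.snapshot(name): name is "scene" or "top"; returns (picture, depth): 420x560x3 uint8, red, green, blue; 420x560 float32, m along the optical axis (not along the pixel's ray), 0 where there is no reading.
- viewer.calibration(name): a dict with "vfov" (degrees; the focal length in pixels is half the picture's height over the tangent of half this angle, whatever the lens; pixels are square), "cx", "cy" (the principal point, pixels), "extrinsics" (4x4, takes a point from camera to world coordinates). Camera axes: x right, y down, z forward; pixel columns grow to the right and rows downward; lengths in m; the calibration is good to about 2 mm. A picture is of the moment at which its call begins. calibration takes no time and is no camera call.
- workorder.finish_job(): hands the job in; it is judged then, once.
The state is a dict: "clock": time; "q": joint angles; "qd": joint speeds; "joint_torque": joint torques, N m; "tool_pos": TCP position; "eef_rot": TCP orientation; "contact_force": force on the tool from outside, world axes, zero at the start; "moment": the same for the moment, N m; "opening": opening from 0.0 (shut) to 1.0 (fully open); "finger_force": force on a finger pad.
Only numpy, scipy, OpenCV 4.12 (cv2) and the standard library are available. Lean on these libraries where they do the work, as an engineer would, in place of code of your own. Each camera call takes 0.05 s, during which the arm holds its last target. There are 200 camera calls.

## Working session

There is one attempt and no reset: what is moved stays moved. The work goes in short steps, Python scripts to look and compute and a tool call to move; the robot and the scene stay as the last step left them, time stands still between calls to the robot, and variables do not carry over. Pictures are saved under pics/ and viewed, at most 10 in all, crops included, and the job is handed in when it is done.

Besides the shell and the picture viewer there is one more tool, called after ">>>" as name([rows], argument=value, ...), one row to a line, values as JSON. step_arm: Moves the arm, as the interface text tells. Shift numbers are shares of 8 cm and turn numbers shares of 180 degrees, none past 1 either way. Its arguments: {"type":"object","properties":{"motion":{"type":"array","items":{"type":"object","properties":{"wx":{"type":"number","minimum":-1,"maximum":1},"wy":{"type":"number","minimum":-1,"maximum":1},"wz":{"type":"number","minimum":-1,"maximum":1},"dx":{"type":"number","minimum":-1,"maximum":1},"dy":{"type":"number","minimum":-1,"maximum":1},"dz":{"type":"number","minimum":-1,"maximum":1},"claw":{"type":"number"}}}},"force":{"type":"number"}},"required":["motion"]}

```bash
mkdir -p pics; cat > h.py <<'E'
import numpy as np, cv2
from plant import get_state, viewer, workorder
def snap(n):
    p,d=viewer.snapshot(n); return p,d
def rays(n,uv):
    c=viewer.calibration(n); f=210/np.tan(np.radians(c["vfov"])/2); E=np.array(c["extrinsics"])
    uv=np.atleast_2d(uv).astype(float)
    r=np.c_[(uv[:,0]-c["cx"])/f,(uv[:,1]-c["cy"])/f,np.ones(len(uv))]
    return E[:3,3],r@E[:3,:3].T
def plane(n,uv,z):
    o,r=rays(n,uv); return o+r*((z-o[2])/r[:,2])[:,None]
E
python3 - <<'E'
from h import *
for n in("top","scene"):
    p,d=snap(n); cv2.imwrite(f"pics/{n}0.png",p[:,:,::-1]); np.savez(f"pics/{n}0.npz",p=p,d=d)
    print(n,viewer.calibration(n))
print(get_state())
E
```

```text
top {'vfov': 46.48549589776312, 'cx': 264.9205907100239, 'cy': 204.70564321216318, 'extrinsics': array([[ 0.01063503, -0.99310836,  0.11671628,  0.39701326],
       [-0.99992258, -0.009808  ,  0.00765786, -0.09351322],
       [-0.00646034, -0.11678869, -0.99313577,  1.15368327],
       [ 0.        ,  0.        ,  0.        ,  1.        ]])}
scene {'vfov': 53.013279339531294, 'cx': 274.7760806506143, 'cy': 211.85662153953643, 'extrinsics': array([[ 5.73316698e-01, -6.31130940e-01,  5.22476507e-01,
        -8.45963523e-02],
       [-8.19333839e-01, -4.41748315e-01,  3.65445601e-01,
        -5.43365888e-01],
       [ 1.59090691e-04, -6.37598747e-01, -7.70368621e-01,
         9.60977728e-01],
       [ 0.00000000e+00,  0.00000000e+00,  0.00000000e+00,
         1.00000000e+00]])}
{'clock': 0.1, 'q': array([-1.11624189,  0.68987301, -0.19453145,  1.56623514,  0.1573175 ,
        0.90252645, -0.21508906]), 'qd': array([-1.17475389e-03, -1.97226254e-03,  3.59799106e-05, -4.63186810e-03,
        3.45690375e-04,  1.80717187e-04,  2.99127118e-05]), 'joint_torque': array([-3.09897143e-03, -5.28495133e+01, -1.27170134e+00, -1.53835613e+01,
       -5.26461157e-02,  2.02034556e-03,  3.98344969e-05]), 'tool_pos': array([0.25508714, 0.56994822, 0.23800875]), 'eef_rot': array([ 2.08776776e-01,  9.77962974e-01, -8.17307613e-04, -1.06369996e-04]), 'contact_force': array([0.25176104, 0.30942581, 0.21883196]), 'moment': array([-0.02120739, -0.00345329, -0.02047007]), 'finger_force': 0.0, 'opening': 0.9994107892251669}
```

View pics/top0.png

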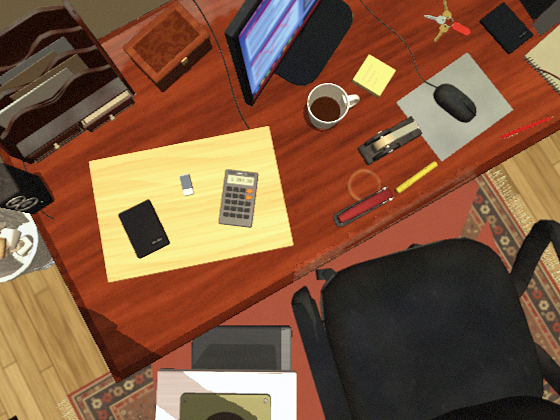

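View pics/scene0.png

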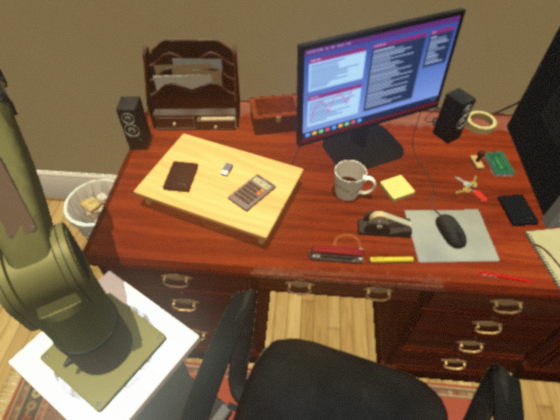

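The top view shows the riser with corners at about (89,161), (270,127), (293,245) and (108,280). The calculator is at (238,198), the drive at (144,229) and the eraser at (187,185). The scene view agrees, with the calculator at about (252,192).

```bash
cat >> h.py <<'E'
def measure(p,d,verbose=True):
    hsv=cv2.cvtColor(p,cv2.COLOR_RGB2HSV)
    wood=((hsv[:,:,0]>14)&(hsv[:,:,0]<32)&(hsv[:,:,2]>165)).astype(np.uint8)
    wood[:, 320:]=0; wood[:110]=0; wood[300:]=0
    wood=cv2.morphologyEx(wood,cv2.MORPH_OPEN,np.ones((3,3)))
    cs,_=cv2.findContours(wood,cv2.RETR_EXTERNAL,cv2.CHAIN_APPROX_NONE)
    c=max(cs,key=cv2.contourArea)
    return wood,c
def rect(n,c,z):
    P=plane(n,c.reshape(-1,2),z)[:,:2].astype(np.float32)
    (cx,cy),(w,h),a=cv2.minAreaRect(P*1000)
    return cx/1000,cy/1000,w,h,a
E
python3 - <<'E'
from h import *
D=np.load("pics/top0.npz"); p,d=D["p"],D["d"]
w,c=measure(p,d)
print("riser",rect("top",c,.065)); print(plane("top",[[89,161],[270,127],[293,245],[108,280]],.065).round(3))
R=cv2.minAreaRect(c); m=np.zeros_like(w); cv2.fillPoly(m,[cv2.boxPoints(R).astype(int)],1); m=cv2.erode(m,np.ones((9,9)))
n=(m>0)&(p.astype(int).min(2)<200)
hsv=cv2.cvtColor(p,cv2.COLOR_RGB2HSV)
iswood=(hsv[:,:,0]>14)&(hsv[:,:,0]<32)&(hsv[:,:,2]>165)&(hsv[:,:,1]>60)
o=((m>0)&~iswood).astype(np.uint8)
o=cv2.morphologyEx(o,cv2.MORPH_CLOSE,np.ones((5,5)))
for k in cv2.findContours(o,cv2.RETR_EXTERNAL,cv2.CHAIN_APPROX_NONE)[0]:
    if cv2.contourArea(k)>60: print(rect("top",k,.077),cv2.boundingRect(k))
# depth check
o0,r=rays("top",[[120,180],[270,220],[238,198]]); 
for (u,v),rr in zip([[120,180],[270,220],[238,198]],r): print((o0+rr*d[v,u]).round(4))
cv2.imwrite("pics/crop.png",cv2.resize(p[110:300,70:310,::-1],None,fx=3.3,fy=3.1))
E
```

```text
riser (0.5283316650390625, 0.0842247314453125, 279.0355224609375, 418.8829040527344, 11.864726066589355)
[[ 0.621  0.315  0.065]
 [ 0.704 -0.095  0.065]
 [ 0.436 -0.148  0.065]
 [ 0.354  0.259  0.065]]
(0.468297119140625, 0.1820536651611328, 111.03669738769531, 77.76346588134766, 27.081161499023438) (118, 199, 52, 60)
(0.567755126953125, 0.09041059112548828, 47.83407974243164, 22.489206314086914, 14.552616119384766) (180, 174, 14, 22)
(0.5381427001953125, -0.025430370330810546, 73.57469940185547, 122.82936096191406, 83.67926025390625) (219, 170, 39, 58)
[0.5781 0.2433 0.0638]
[ 0.4906 -0.0968  0.0657]
[ 0.5385 -0.025   0.0731]
```

View pics/crop.png

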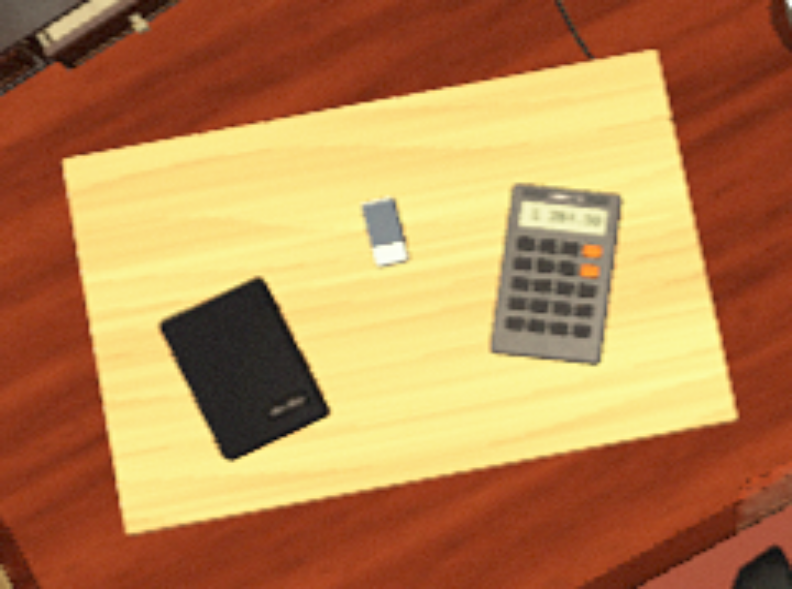

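The crop shows the calculator turned clockwise relative to the riser by about 18°, with space behind it. I'll fit the edges and plan the push: two fingers set apart, behind the far end.

```bash
cat >> h.py <<'E'
from scipy.spatial.transform import Rotation as Ro
RC=np.array([0.5283,0.0842]); YAW=np.radians(11.8)
X=np.array([np.cos(YAW),np.sin(YAW)]); Y=np.array([-X[1],X[0]])
def rf(p): d=np.array(p)[:2]-RC; return d@X,d@Y
def plan(xr,yr,z):
    s=get_state(); R=Ro.from_quat(s["eef_rot"]); t=np.r_[RC+xr*X+yr*Y,z]
    G=Ro.from_matrix(np.c_[np.r_[-X,0],np.r_[Y,0],[0,0,-1]])
    print("tcp riser",np.round(rf(s["tool_pos"]),4),"z",s["tool_pos"][2].round(4),"t",s["clock"])
    print("shift/8cm",(R.inv().apply(t-s["tool_pos"])/.08).round(3),"turn/180",((R.inv()*G).as_rotvec()/np.pi).round(4))
E
python3 - <<'E'
from h import *
D=np.load("pics/top0.npz"); p,d=D["p"],D["d"]
w,c=measure(p,d); P=plane("top",c.reshape(-1,2),.065)[:,:2]
q=np.array([rf(a) for a in P])
for lab,m in(("front",(abs(q[:,0]+.14)<.008)&(abs(q[:,1])<.195)),("back",(abs(q[:,0]-.14)<.008)&(abs(q[:,1])<.195))):
    f=np.polyfit(q[m,1],q[m,0],1); print(lab,f, "yaw",11.8-np.degrees(np.arctan(f[0])))
o,r=rays("top",[[250,95],[240,60],[255,105],[232,40]])
for (u,v),rr in zip([[250,95],[240,60],[255,105],[232,40]],r): print((o+rr*d[v,u]).round(3))
plan(.095,-.109,.2)
E
```

```text
front [-0.00171047 -0.13785715] yaw 11.898002845458926
back [-0.00223211  0.1382931 ] yaw 11.927890514805354
[ 0.745 -0.052  0.163]
[ 0.747 -0.041  0.336]
[ 0.779 -0.058 -0.007]
[ 0.751 -0.032  0.405]
tcp riser [-0.1681  0.5314] z 0.238 t 0.1
shift/8cm [-7.358 -4.554  0.484] turn/180 [-5.000e-04 -1.000e-04 -1.995e-01]
```

>>> step_arm([
  {"dx": -0.5, "dy": -0.35, "claw": 40},
  {"dx": -1, "dy": -0.7, "claw": 40},
])

```text
$.motion[0]: bad value
```

>>> step_arm([
  {"dx": -0.5, "dy": -0.31, "dz": 0.0, "wx": 0.0, "wy": 0.0, "wz": 0.0, "claw": 40},
  {"dx": -1.0, "dy": -0.62, "dz": 0.0, "wx": 0.0, "wy": 0.0, "wz": 0.0, "claw": 40},
], force=20)

```text
clock: 0.3
tool_pos: [0.3073, 0.4924, 0.2381]
eef_rot: [0.207, 0.978, -0.0, -0.0]
contact_force: [1.1, 0.2, -0.1]
opening: 0.841
finger_force: 0.0
```

>>> step_arm([
  {"dx": -0.5, "dy": -0.31, "dz": 0.0, "wx": 0.0, "wy": 0.0, "wz": 0.0, "claw": 40},
  {"dx": -1.0, "dy": -0.62, "dz": 0.0, "wx": 0.0, "wy": 0.0, "wz": 0.0, "claw": 40},
])

```text
clock: 0.5
tool_pos: [0.3615, 0.4128, 0.2384]
eef_rot: [0.209, 0.978, -0.0, -0.0]
contact_force: [0.2, -0.3, -0.3]
opening: 0.662
finger_force: 0.0
```

>>> step_arm([
  {"dx": -0.5, "dy": -0.31, "dz": 0.0, "wx": 0.0, "wy": 0.0, "wz": 0.0, "claw": 40},
  {"dx": -1.0, "dy": -0.62, "dz": 0.0, "wx": 0.0, "wy": 0.0, "wz": 0.0, "claw": 40},
])

```text
clock: 0.7
tool_pos: [0.4142, 0.3348, 0.2385]
eef_rot: [0.209, 0.978, -0.0, -0.0]
contact_force: [1.1, 0.0, 0.0]
opening: 0.48
finger_force: 0.0
```

>>> step_arm([
  {"dx": -0.5, "dy": -0.31, "dz": 0.0, "wx": 0.0, "wy": 0.0, "wz": 0.0, "claw": 40},
  {"dx": -1.0, "dy": -0.62, "dz": 0.0, "wx": 0.0, "wy": 0.0, "wz": 0.0, "claw": 40},
])

```text
clock: 0.9
tool_pos: [0.467, 0.2569, 0.2385]
eef_rot: [0.209, 0.978, -0.0, -0.0]
contact_force: [1.7, 1.0, -0.3]
opening: 0.453
finger_force: 0.0
```

>>> step_arm([
  {"dx": -0.5, "dy": -0.31, "dz": 0.0, "wx": 0.0, "wy": 0.0, "wz": 0.0, "claw": 40},
  {"dx": -1.0, "dy": -0.62, "dz": 0.0, "wx": 0.0, "wy": 0.0, "wz": 0.0, "claw": 40},
  {"dx": -1.0, "dy": -0.62, "dz": 0.0, "wx": 0.0, "wy": 0.0, "wz": 0.0, "claw": 40},
])

```text
clock: 1.2
tool_pos: [0.523, 0.172, 0.2381]
eef_rot: [0.215, 0.977, -0.002, 0.001]
contact_force: [-0.5, -0.0, -0.2]
opening: 0.455
finger_force: 0.0
```

>>> step_arm([
  {"dx": -0.4, "dy": -0.25, "dz": 0.0, "wx": 0.0, "wy": 0.0, "wz": -0.04, "claw": 40},
  {"dx": -0.8, "dy": -0.5, "dz": 0.0, "wx": 0.0, "wy": 0.0, "wz": -0.08, "claw": 40},
  {"dx": -1.0, "dy": -0.62, "dz": 0.0, "wx": 0.0, "wy": 0.0, "wz": -0.12, "claw": 40},
  {"dx": -1.0, "dy": -0.62, "dz": 0.0, "wx": 0.0, "wy": 0.0, "wz": -0.16, "claw": 40},
  {"dx": -1.0, "dy": -0.62, "dz": 0.0, "wx": 0.0, "wy": 0.0, "wz": -0.2, "claw": 40},
  {"dx": -1.0, "dy": -0.62, "dz": 0.0, "wx": 0.0, "wy": 0.0, "wz": -0.2, "claw": 40},
  {"dx": -1.0, "dy": -0.62, "dz": 0.0, "wx": 0.0, "wy": 0.0, "wz": -0.2, "claw": 40},
])

```text
clock: 1.9
tool_pos: [0.5715, 0.1031, 0.2385]
eef_rot: [-0.102, 0.995, 0.0, -0.0]
contact_force: [0.8, 1.1, -0.5]
opening: 0.454
finger_force: 0.0
```

```bash
sed -i 's/radians(11.8)/radians(11.9)/' h.py; python3 -c "
from h import *
plan(.095,-.109,.2)"
```

```text
tcp riser [0.0462 0.0096] z 0.2385 t 1.9
shift/8cm [-0.614 -1.481  0.48 ] turn/180 [ 0.0001 -0.0002 -0.0009]
```

>>> step_arm([
  {"dx": -0.3, "dy": -0.4, "dz": 0.0, "wx": 0.0, "wy": 0.0, "wz": 0.0, "claw": 40},
  {"dx": -0.6, "dy": -0.8, "dz": 0.2, "wx": 0.0, "wy": 0.0, "wz": 0.0, "claw": 40},
  {"dx": -0.6, "dy": -0.8, "dz": 0.5, "wx": 0.0, "wy": 0.0, "wz": 0.0, "claw": 40},
])

```text
clock: 2.2
tool_pos: [0.6369, 0.0445, 0.1991]
eef_rot: [-0.099, 0.995, -0.002, 0.003]
contact_force: [-1.1, -0.7, -0.0]
opening: 0.459
finger_force: 0.0
```

>>> step_arm([
  {"dx": 0.0, "dy": -0.35, "dz": 0.2, "wx": 0.0, "wy": 0.0, "wz": 0.0, "claw": 40},
  {"dx": 0.0, "dy": -0.68, "dz": 0.5, "wx": 0.0, "wy": 0.0, "wz": 0.0, "claw": 40},
  {"dx": 0.0, "dy": -0.68, "dz": 0.8, "wx": 0.0, "wy": 0.0, "wz": 0.0, "claw": 40},
  {"dx": 0.0, "dy": -0.68, "dz": 1.0, "wx": 0.0, "wy": 0.0, "wz": 0.0, "claw": 40},
  {"dx": 0.0, "dy": -0.68, "dz": 1.0, "wx": 0.0, "wy": 0.0, "wz": 0.0, "claw": 40},
  {"dx": 0.0, "dy": -0.68, "dz": 1.0, "wx": 0.0, "wy": 0.0, "wz": 0.0, "claw": 40},
])

```text
clock: 2.8
tool_pos: [0.6435, -0.0015, 0.1192]
eef_rot: [-0.104, 0.995, 0.0, 0.0]
contact_force: [0.6, -0.3, 1.3]
opening: 0.455
finger_force: 0.0
```

```bash
python3 -c "
from h import *
plan(.095,-.109,.069)
for n in('top','scene'):
    p,d=snap(n); cv2.imwrite(f'pics/{n}1.png',p[:,:,::-1])
a=cv2.imread('pics/top1.png')[110:300,70:350]; b=cv2.imread('pics/scene1.png')[100:290,80:360]
cv2.imwrite('pics/both1.png',cv2.resize(np.vstack([a,b]),None,fx=1.5,fy=1.5))"
```

```text
tcp riser [ 0.095  -0.1076] z 0.1192 t 2.8
shift/8cm [ 0.001 -0.018  0.628] turn/180 [0.0003 0.0002 0.0003]
```

View pics/both1.png

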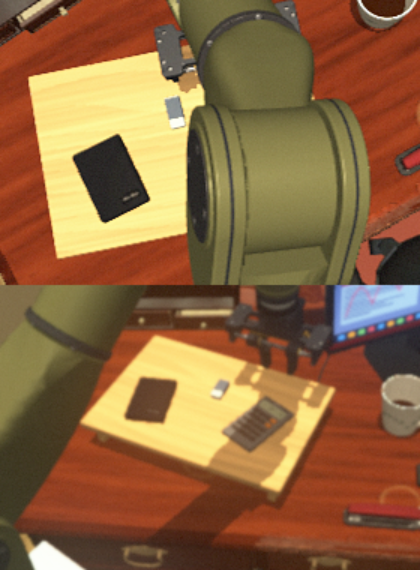

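The top view shows the gripper behind the calculator with the arm over it, so I'll measure later pushes in the scene view. The fingers are clear of the eraser, so I'm lowering them.

>>> step_arm([
  {"dx": 0.0, "dy": 0.0, "dz": 0.25, "wx": 0.0, "wy": 0.0, "wz": 0.0, "claw": 40},
  {"dx": 0.0, "dy": 0.0, "dz": 0.5, "wx": 0.0, "wy": 0.0, "wz": 0.0, "claw": 40},
  {"dx": 0.0, "dy": 0.0, "dz": 0.62, "wx": 0.0, "wy": 0.0, "wz": 0.0, "claw": 40},
  {"dx": 0.0, "dy": 0.0, "dz": 0.62, "wx": 0.0, "wy": 0.0, "wz": 0.0, "claw": 40},
  {"dx": 0.0, "dy": 0.0, "dz": 0.62, "wx": 0.0, "wy": 0.0, "wz": 0.0, "claw": 40},
])

```text
clock: 3.4
tool_pos: [0.6439, -0.0028, 0.0701]
eef_rot: [-0.104, 0.995, 0.0, 0.001]
contact_force: [-0.2, 0.6, 0.8]
opening: 0.452
finger_force: 0.0
```

>>> step_arm([
  {"dx": 0.1, "dy": 0.0, "dz": 0.0, "wx": 0.0, "wy": 0.0, "wz": 0.0, "claw": 40},
  {"dx": 0.16, "dy": 0.0, "dz": 0.0, "wx": 0.0, "wy": 0.0, "wz": 0.0, "claw": 40},
  {"dx": 0.22, "dy": 0.0, "dz": 0.0, "wx": 0.0, "wy": 0.0, "wz": 0.0, "claw": 40},
  {"dx": 0.28, "dy": 0.0, "dz": 0.0, "wx": 0.0, "wy": 0.0, "wz": 0.0, "claw": 40},
  {"dx": 0.34, "dy": 0.0, "dz": 0.0, "wx": 0.0, "wy": 0.0, "wz": 0.0, "claw": 40},
  {"dx": 0.4, "dy": 0.0, "dz": 0.0, "wx": 0.0, "wy": 0.0, "wz": 0.0, "claw": 40},
  {"dx": 0.46, "dy": 0.0, "dz": 0.0, "wx": 0.0, "wy": 0.0, "wz": 0.0, "claw": 40},
  {"dx": 0.5, "dy": 0.0, "dz": 0.0, "wx": 0.0, "wy": 0.0, "wz": 0.0, "claw": 40},
])

```text
clock: 4.2
tool_pos: [0.6039, -0.0115, 0.0692]
eef_rot: [-0.104, 0.995, 0.0, 0.0]
contact_force: [0.2, 0.4, -0.6]
opening: 0.457
finger_force: 0.3
```

>>> step_arm([
  {"dx": 0.05, "dy": 0.0, "dz": 0.0, "wx": 0.0, "wy": 0.0, "wz": 0.0, "claw": 40},
  {"dx": 0.1, "dy": 0.0, "dz": 0.0, "wx": 0.0, "wy": 0.0, "wz": 0.0, "claw": 40},
  {"dx": 0.15, "dy": 0.0, "dz": 0.0, "wx": 0.0, "wy": 0.0, "wz": 0.0, "claw": 40},
  {"dx": 0.2, "dy": 0.0, "dz": 0.0, "wx": 0.0, "wy": 0.0, "wz": 0.0, "claw": 40},
  {"dx": 0.25, "dy": 0.0, "dz": 0.0, "wx": 0.0, "wy": 0.0, "wz": 0.0, "claw": 40},
  {"dx": 0.3, "dy": 0.0, "dz": 0.0, "wx": 0.0, "wy": 0.0, "wz": 0.0, "claw": 40},
  {"dx": 0.3, "dy": 0.0, "dz": 0.0, "wx": 0.0, "wy": 0.0, "wz": 0.0, "claw": 40},
])

```text
clock: 4.9
tool_pos: [0.5797, -0.0166, 0.0691]
eef_rot: [-0.104, 0.995, -0.0, -0.001]
contact_force: [0.2, 0.0, 0.3]
opening: 0.461
finger_force: 0.0
```

```bash
python3 -c "
from h import *
plan(-.046,-.109,.07)
p,d=snap('scene'); cv2.imwrite('pics/scene2.png',p[:,:,::-1])
cv2.imwrite('pics/s2.png',cv2.resize(p[120:260,130:330,::-1],None,fx=4,fy=4))"
```

```text
tcp riser [ 0.0296 -0.1092] z 0.0691 t 4.9
shift/8cm [ 0.945  0.002 -0.011] turn/180 [-0.     -0.0004 -0.    ]
```

View pics/s2.png

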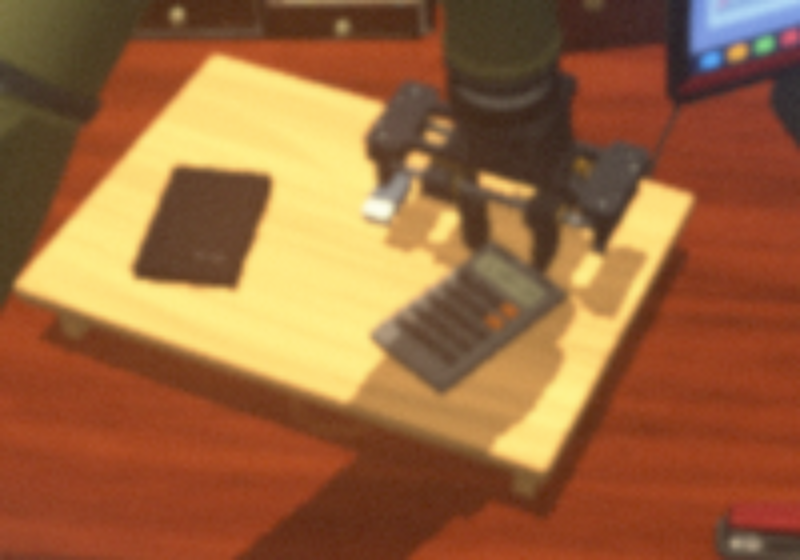

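```bash
python3 -c "
from h import *
uv=np.array([[375,335],[440,383],[565,290],[490,245],[545,468],[15,287],[690,195]])/4+[130,120]
for i,a in enumerate(uv): print(np.round(rf(plane('scene',a,.076 if i<4 else .065)[0]),4))
"
```

```text
[-0.0839 -0.0591]
[-0.1048 -0.1194]
[ 0.0064 -0.1635]
[ 0.0255 -0.096 ]
[-0.1347 -0.2101]
[-0.1369  0.2054]
[ 0.1413 -0.2079]
```

The view shows the calculator at riser (-0.039, -0.110), still about 20° clockwise. Only the right finger met its end, so it slid without turning. I'll lift off, clear the top view and re-measure, then straddle it with a light hold to turn and drag it flat.

>>> step_arm([
  {"dx": -0.1, "dy": 0.0, "dz": 0.0, "wx": 0.0, "wy": 0.0, "wz": 0.0, "claw": 40},
  {"dx": -0.1, "dy": 0.0, "dz": -0.5, "wx": 0.0, "wy": 0.0, "wz": 0.0, "claw": 88},
  {"dx": -0.1, "dy": 0.0, "dz": -1.0, "wx": 0.0, "wy": 0.0, "wz": 0.0, "claw": 88},
])

```text
clock: 5.25
tool_pos: [0.5883, -0.0144, 0.149]
eef_rot: [-0.104, 0.995, 0.0, -0.001]
contact_force: [0.9, -0.2, -0.3]
opening: 0.611
finger_force: 0.0
```

>>> step_arm([
  {"dx": 0.0, "dy": -0.4, "dz": -0.3, "wx": 0.0, "wy": 0.0, "wz": 0.0, "claw": 88},
  {"dx": 0.3, "dy": -0.8, "dz": -0.5, "wx": 0.0, "wy": 0.0, "wz": 0.0, "claw": 88},
  {"dx": 0.6, "dy": -1.0, "dz": -0.5, "wx": 0.0, "wy": 0.0, "wz": 0.0, "claw": 88},
])

```text
clock: 5.55
tool_pos: [0.5603, -0.1062, 0.1914]
eef_rot: [-0.102, 0.995, -0.001, 0.003]
contact_force: [-0.7, -0.4, -0.4]
opening: 0.88
finger_force: 0.0
```

>>> step_arm([
  {"dx": 0.2, "dy": -0.5, "dz": 0.0, "wx": 0.0, "wy": 0.0, "wz": 0.0, "claw": 88},
  {"dx": 0.5, "dy": -1.0, "dz": 0.0, "wx": 0.0, "wy": 0.0, "wz": 0.0, "claw": 88},
  {"dx": 0.5, "dy": -1.0, "dz": 0.0, "wx": 0.0, "wy": 0.0, "wz": 0.0, "claw": 88},
  {"dx": 0.5, "dy": -1.0, "dz": 0.0, "wx": 0.0, "wy": 0.0, "wz": 0.0, "claw": 88},
])

```text
clock: 5.95
tool_pos: [0.5353, -0.1908, 0.189]
eef_rot: [-0.102, 0.995, 0.0, 0.0]
contact_force: [0.7, 2.1, -0.7]
opening: 1.001
finger_force: 0.0
```

```bash
python3 -c "
from h import *
plan(-.039,-.109,.15)
p,d=snap('top'); np.savez('pics/top3.npz',p=p,d=d); cv2.imwrite('pics/t3.png',cv2.resize(p[110:310,70:350,::-1],None,fx=2.8,fy=2.8))"
```

```text
tcp riser [-0.0499 -0.2706] z 0.189 t 5.95
shift/8cm [-0.129  2.02   0.488] turn/180 [ 0.      0.0001 -0.0011]
```

View pics/t3.png

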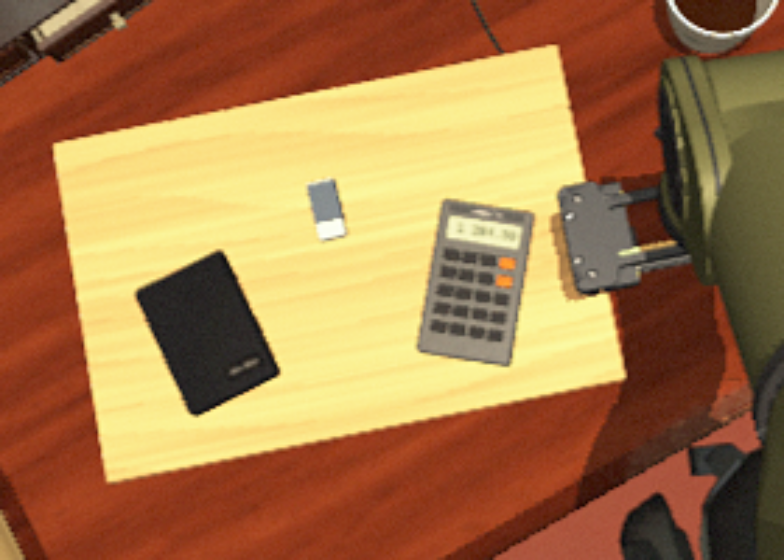

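The calculator is fully visible in the crop, spanning roughly (418–534, 200–365), and still turned. Nothing else has moved.

```bash
cat >> h.py <<'E'
def calc(p, v0=175, v1=300):
    hsv=cv2.cvtColor(p,cv2.COLOR_RGB2HSV).astype(int)
    # grey body: low saturation; dark on wood or desk
    m=((hsv[:,:,1]<75)&(hsv[:,:,2]<190)).astype(np.uint8); m[:v0]=0; m[v1:]=0; m[:,:205]=0; m[:,262:]=0
    m=cv2.morphologyEx(m,cv2.MORPH_CLOSE,np.ones((9,9)))
    m=cv2.morphologyEx(m,cv2.MORPH_OPEN,np.ones((5,5)))
    c=max(cv2.findContours(m,cv2.RETR_EXTERNAL,cv2.CHAIN_APPROX_NONE)[0],key=cv2.contourArea)
    r=rect("top",c,.077); x,y=rf(r[:2]); a=r[4] if r[2]>r[3] else r[4]-90
    print("calc riser xy",round(x,4),round(y,4),"size",r[2:4],"yaw rel",a-np.degrees(YAW),"box",cv2.boundingRect(c))
    return x,y,a
E
python3 - <<'E'
from h import *
D=np.load("pics/top3.npz"); x,y,a=calc(D["p"])
plan(x,y,.15)
E
```

```text
calc riser xy -0.041 -0.1072 size (73.11073303222656, 122.3009033203125) yaw rel -20.588957214355467 box (220, 182, 40, 58)
tcp riser [-0.0488 -0.2688] z 0.1892 t 6.0
shift/8cm [-0.097  2.019  0.492] turn/180 [ 0.0003  0.0004 -0.0001]
```

>>> step_arm([
  {"dx": 0.0, "dy": 0.5, "dz": 0.0, "wx": 0.0, "wy": 0.0, "wz": 0.0, "claw": 88},
  {"dx": -0.05, "dy": 1.0, "dz": 0.0, "wx": 0.0, "wy": 0.0, "wz": 0.0, "claw": 88},
])

```text
clock: 6.2
tool_pos: [0.5231, -0.1083, 0.1891]
eef_rot: [-0.103, 0.995, 0.001, 0.0]
contact_force: [-0.2, 0.2, -0.2]
opening: 0.998
finger_force: 0.0
```

>>> step_arm([
  {"dx": -0.05, "dy": 0.5, "dz": 0.2, "wx": 0.0, "wy": 0.0, "wz": 0.04, "claw": 88},
  {"dx": -0.05, "dy": 1.0, "dz": 0.4, "wx": 0.0, "wy": 0.0, "wz": 0.08, "claw": 88},
  {"dx": -0.05, "dy": 1.0, "dz": 0.8, "wx": 0.0, "wy": 0.0, "wz": 0.114, "claw": 88},
  {"dx": -0.05, "dy": 1.0, "dz": 0.9, "wx": 0.0, "wy": 0.0, "wz": 0.114, "claw": 88},
  {"dx": -0.05, "dy": 1.0, "dz": 0.9, "wx": 0.0, "wy": 0.0, "wz": 0.114, "claw": 88},
  {"dx": -0.05, "dy": 1.0, "dz": 0.9, "wx": 0.0, "wy": 0.0, "wz": 0.114, "claw": 88},
])

```text
clock: 6.8
tool_pos: [0.5109, -0.0315, 0.1177]
eef_rot: [0.075, 0.997, 0.0, 0.0]
contact_force: [0.4, 0.2, -0.3]
opening: 0.993
finger_force: 0.0
```

```bash
python3 - <<'E'
from h import *
plan(-.041,-.1072,.068)
E
```

```text
tcp riser [-0.0409 -0.1096] z 0.1177 t 6.8
shift/8cm [0.012 0.028 0.621] turn/180 [-0.      0.0003 -0.1137]
```

>>> step_arm([
  {"dx": 0.01, "dy": 0.03, "dz": 0.0, "wx": 0.0, "wy": 0.0, "wz": 0.0, "claw": 88},
  {"dx": 0.01, "dy": 0.03, "dz": 0.2, "wx": 0.0, "wy": 0.0, "wz": 0.0, "claw": 88},
  {"dx": 0.01, "dy": 0.03, "dz": 0.4, "wx": 0.0, "wy": 0.0, "wz": 0.0, "claw": 88},
  {"dx": 0.01, "dy": 0.03, "dz": 0.5, "wx": 0.0, "wy": 0.0, "wz": 0.0, "claw": 88},
  {"dx": 0.01, "dy": 0.03, "dz": 0.56, "wx": 0.0, "wy": 0.0, "wz": 0.0, "claw": 88},
  {"dx": 0.01, "dy": 0.03, "dz": 0.61, "wx": 0.0, "wy": 0.0, "wz": 0.0, "claw": 88},
  {"dx": 0.01, "dy": 0.03, "dz": 0.61, "wx": 0.0, "wy": 0.0, "wz": 0.0, "claw": 88},
])

```text
clock: 7.5
tool_pos: [0.5098, -0.0288, 0.0683]
eef_rot: [0.075, 0.997, 0.0, 0.0]
contact_force: [0.1, 1.1, -0.0]
opening: 0.994
finger_force: 0.0
```

>>> step_arm([
  {"dx": 0.0, "dy": 0.0, "dz": 0.0, "wx": 0.0, "wy": 0.0, "wz": 0.0, "claw": 82},
  {"dx": 0.0, "dy": 0.0, "dz": 0.0, "wx": 0.0, "wy": 0.0, "wz": 0.0, "claw": 78},
  {"dx": 0.0, "dy": 0.0, "dz": 0.0, "wx": 0.0, "wy": 0.0, "wz": 0.0, "claw": 74},
  {"dx": 0.0, "dy": 0.0, "dz": 0.0, "wx": 0.0, "wy": 0.0, "wz": 0.0, "claw": 74},
  {"dx": 0.0, "dy": 0.0, "dz": 0.0, "wx": 0.0, "wy": 0.0, "wz": 0.0, "claw": 74},
], force=4)

```text
clock: 8.0
tool_pos: [0.51, -0.0287, 0.0686]
eef_rot: [0.075, 0.997, 0.0, 0.0]
contact_force: [-0.1, 0.6, 3.8]
opening: 0.861
finger_force: 4.0
```

Light hold on the sides at 75.9 mm opening. Now turn it flat.

>>> step_arm([
  {"dx": 0.0, "dy": 0.0, "dz": 0.0, "wx": 0.0, "wy": 0.0, "wz": -0.02, "claw": 74},
  {"dx": 0.0, "dy": 0.0, "dz": 0.0, "wx": 0.0, "wy": 0.0, "wz": -0.04, "claw": 74},
  {"dx": 0.0, "dy": 0.0, "dz": 0.0, "wx": 0.0, "wy": 0.0, "wz": -0.06, "claw": 74},
  {"dx": 0.0, "dy": 0.0, "dz": 0.0, "wx": 0.0, "wy": 0.0, "wz": -0.08, "claw": 74},
  {"dx": 0.0, "dy": 0.0, "dz": 0.0, "wx": 0.0, "wy": 0.0, "wz": -0.1, "claw": 74},
  {"dx": 0.0, "dy": 0.0, "dz": 0.0, "wx": 0.0, "wy": 0.0, "wz": -0.114, "claw": 74},
  {"dx": 0.0, "dy": 0.0, "dz": 0.0, "wx": 0.0, "wy": 0.0, "wz": -0.114, "claw": 74},
  {"dx": 0.0, "dy": 0.0, "dz": 0.0, "wx": 0.0, "wy": 0.0, "wz": -0.114, "claw": 74},
])

```text
clock: 8.8
tool_pos: [0.5102, -0.0288, 0.0686]
eef_rot: [-0.103, 0.995, -0.0, 0.001]
contact_force: [-0.5, -0.1, 5.6]
opening: 0.861
finger_force: 4.0
```

```bash
python3 - <<'E'
from h import *
plan(-.1075,-.1072,.068)
E
```

```text
tcp riser [-0.041  -0.1068] z 0.0686 t 8.8
shift/8cm [ 0.831 -0.005  0.007] turn/180 [-0.0001  0.0003 -0.0001]
```

>>> step_arm([
  {"dx": 0.08, "dy": 0.0, "dz": 0.0, "wx": 0.0, "wy": 0.0, "wz": 0.0, "claw": 74},
  {"dx": 0.2, "dy": 0.0, "dz": 0.0, "wx": 0.0, "wy": 0.0, "wz": 0.0, "claw": 74},
  {"dx": 0.33, "dy": 0.0, "dz": 0.0, "wx": 0.0, "wy": 0.0, "wz": 0.0, "claw": 74},
  {"dx": 0.46, "dy": 0.0, "dz": 0.0, "wx": 0.0, "wy": 0.0, "wz": 0.0, "claw": 74},
  {"dx": 0.59, "dy": 0.0, "dz": 0.0, "wx": 0.0, "wy": 0.0, "wz": 0.0, "claw": 74},
  {"dx": 0.71, "dy": 0.0, "dz": 0.0, "wx": 0.0, "wy": 0.0, "wz": 0.0, "claw": 74},
  {"dx": 0.83, "dy": 0.0, "dz": 0.0, "wx": 0.0, "wy": 0.0, "wz": 0.0, "claw": 74},
  {"dx": 0.83, "dy": 0.0, "dz": 0.0, "wx": 0.0, "wy": 0.0, "wz": 0.0, "claw": 74},
])

```text
clock: 9.6
tool_pos: [0.4417, -0.043, 0.0683]
eef_rot: [-0.103, 0.995, -0.0, -0.002]
contact_force: [-0.3, 1.5, 5.4]
opening: 0.862
finger_force: 4.0
```

```bash
python3 - <<'E'
from h import *
plan(-.1175,-.1072,.068); print(get_state()["contact_force"],get_state()["opening"])
p,d=snap('scene'); cv2.imwrite('pics/s4.png',cv2.resize(p[120:280,130:330,::-1],None,fx=4,fy=3.7))
E
```

```text
tcp riser [-0.111  -0.1066] z 0.0683 t 9.6
shift/8cm [ 0.082 -0.008  0.005] turn/180 [-0.0002 -0.0014 -0.0001]
[-0.32727163  1.51148792  5.3836116 ] 0.8618705906676346
```

View pics/s4.png

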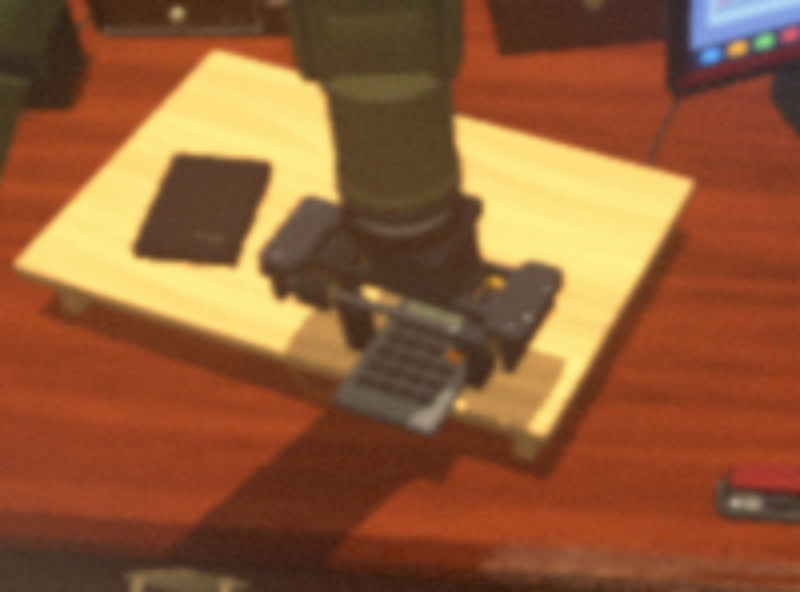

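The view shows the calculator square, with its near end at about (335,400)–(435,432) in the crop and past the edge. I'll release, clear the top view and measure before the last few millimetres.

>>> step_arm([
  {"dx": 0.0, "dy": 0.0, "dz": 0.0, "wx": 0.0, "wy": 0.0, "wz": 0.0, "claw": 88},
  {"dx": 0.0, "dy": 0.0, "dz": 0.0, "wx": 0.0, "wy": 0.0, "wz": 0.0, "claw": 88},
  {"dx": 0.0, "dy": 0.0, "dz": 0.0, "wx": 0.0, "wy": 0.0, "wz": 0.0, "claw": 88},
  {"dx": 0.0, "dy": 0.0, "dz": 0.0, "wx": 0.0, "wy": 0.0, "wz": 0.0, "claw": 88},
  {"dx": 0.0, "dy": 0.0, "dz": -0.3, "wx": 0.0, "wy": 0.0, "wz": 0.0, "claw": 88},
  {"dx": 0.0, "dy": 0.0, "dz": -0.7, "wx": 0.0, "wy": 0.0, "wz": 0.0, "claw": 88},
  {"dx": 0.0, "dy": 0.0, "dz": -1.0, "wx": 0.0, "wy": 0.0, "wz": 0.0, "claw": 88},
])

```text
clock: 10.35
tool_pos: [0.4445, -0.0424, 0.1495]
eef_rot: [-0.104, 0.995, 0.0, -0.0]
contact_force: [0.3, -0.5, 0.7]
opening: 0.999
finger_force: 0.0
```

>>> step_arm([
  {"dx": -0.2, "dy": -0.4, "dz": -0.3, "wx": 0.0, "wy": 0.0, "wz": 0.0, "claw": 88},
  {"dx": -0.5, "dy": -0.8, "dz": -0.5, "wx": 0.0, "wy": 0.0, "wz": 0.0, "claw": 88},
  {"dx": -0.5, "dy": -1.0, "dz": -0.5, "wx": 0.0, "wy": 0.0, "wz": 0.0, "claw": 88},
])

```text
clock: 10.65
tool_pos: [0.505, -0.115, 0.1907]
eef_rot: [-0.102, 0.995, -0.001, 0.004]
contact_force: [-0.6, 0.4, 0.3]
opening: 1.002
finger_force: 0.0
```

>>> step_arm([
  {"dx": -0.2, "dy": -0.5, "dz": 0.0, "wx": 0.0, "wy": 0.0, "wz": 0.0, "claw": 88},
  {"dx": -0.3, "dy": -1.0, "dz": 0.0, "wx": 0.0, "wy": 0.0, "wz": 0.0, "claw": 88},
  {"dx": -0.3, "dy": -1.0, "dz": 0.0, "wx": 0.0, "wy": 0.0, "wz": 0.0, "claw": 88},
  {"dx": -0.3, "dy": -1.0, "dz": 0.0, "wx": 0.0, "wy": 0.0, "wz": 0.0, "claw": 88},
])

```text
clock: 11.05
tool_pos: [0.5397, -0.1866, 0.1877]
eef_rot: [-0.102, 0.995, 0.0, -0.001]
contact_force: [-0.2, 0.2, -0.0]
opening: 1.001
finger_force: 0.0
```

```bash
python3 - <<'E'
from h import *
p,d=snap('top'); np.savez('pics/top5.npz',p=p,d=d); x,y,a=calc(p)
plan(x,y,.15)
cv2.imwrite('pics/t5.png',cv2.resize(p[110:310,70:350,::-1],None,fx=2.8,fy=2.8))
E
```

```text
calc riser xy -0.1098 -0.1058 size (121.95762634277344, 73.01531219482422) yaw rel -0.6537956237792972 box (225, 212, 37, 59)
tcp riser [-0.0445 -0.2658] z 0.1879 t 11.1
shift/8cm [0.815 1.999 0.477] turn/180 [ 0.0004 -0.0003  0.    ]
```

View pics/t5.png

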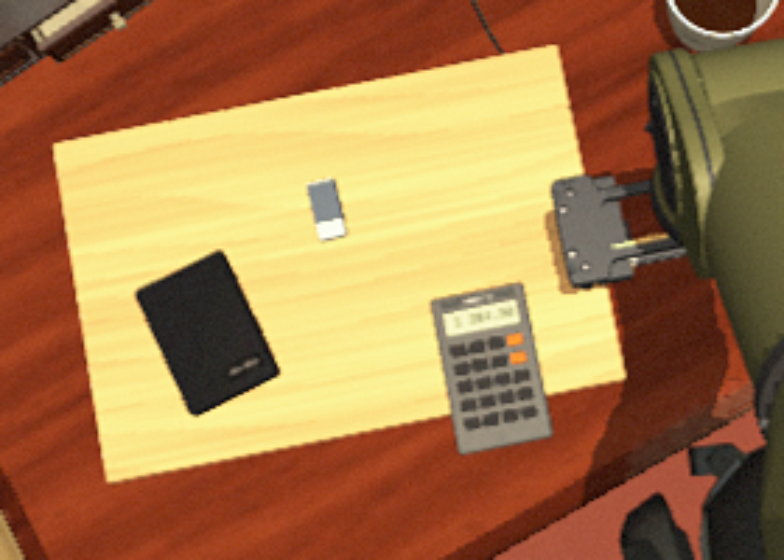

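Square within a degree and about 32 mm out, with nothing else moved. I'll refine the measurement with line fits while returning for the last ~8 mm.

```bash
cat >> h.py <<'E'
def fine(p):
    # subpixel edges along riser-frame profiles: near end, far end, sides from grey-level/saturation gradient
    hsv=cv2.cvtColor(p,cv2.COLOR_RGB2HSV); s=cv2.GaussianBlur(hsv[:,:,1],(3,3),0).astype(np.float32)
    c=viewer.calibration("top"); f=210/np.tan(np.radians(c["vfov"])/2); E=np.linalg.inv(np.array(c["extrinsics"]))
    def px(xr,yr,z):
        w=np.c_[RC+np.outer(xr,X)+np.outer(yr,Y),np.full(len(xr),z)]; q=w@E[:3,:3].T+E[:3,3]
        return q[:,0]/q[:,2]*f+c["cx"],q[:,1]/q[:,2]*f+c["cy"]
    x0,y0,_=calc(p); out={}
    for lab,ax,cen,sp in(("near",0,x0-.0625,.028),("far",0,x0+.0625,.028),("right",1,y0-.038,.045),("left",1,y0+.038,.045)):
        t=np.linspace(-.01,.01,81); T=[];V=[]
        for k in np.linspace(-sp,sp,25):
            a,b=(cen+t,np.full(81,y0+k)) if ax==0 else (np.full(81,x0+k),cen+t)
            u,v=px(a,b,.074); g=cv2.remap(s,u.astype(np.float32)[None],v.astype(np.float32)[None],1)[0]
            d=abs(np.gradient(g)); V.append(cen+(t*d**2).sum()/(d**2).sum()); T.append(k)
        T,V=np.array(T),np.array(V); F=np.polyfit(T,V,1); r=abs(V-np.polyval(F,T)); ok=r<np.median(r)*2.5; F=np.polyfit(T[ok],V[ok],1)
        print(lab,"pos",F[1].round(4),"angle",np.degrees(F[0]*(1 if ax else -1)).round(2),"res",r[ok].std().round(4))
E
python3 - <<'E'
from h import *
fine(np.load("pics/top5.npz")["p"])
E
```

```text
calc riser xy -0.1098 -0.1058 size (121.95762634277344, 73.01531219482422) yaw rel -0.6537956237792972 box (225, 212, 37, 59)
near pos -0.1718 angle 0.03 res 0.0
far pos -0.0487 angle 0.28 res 0.0001
right pos -0.1426 angle 1.2 res 0.0007
left pos -0.0692 angle -0.92 res 0.0002
```

>>> step_arm([
  {"dx": 0.4, "dy": 0.5, "dz": 0.0, "wx": 0.0, "wy": 0.0, "wz": 0.0, "claw": 88},
  {"dx": 0.8, "dy": 1.0, "dz": 0.0, "wx": 0.0, "wy": 0.0, "wz": 0.0, "claw": 88},
  {"dx": 0.8, "dy": 1.0, "dz": 0.0, "wx": 0.0, "wy": 0.0, "wz": 0.0, "claw": 88},
])

```text
clock: 11.4
tool_pos: [0.4525, -0.1152, 0.1878]
eef_rot: [-0.108, 0.994, 0.002, -0.005]
contact_force: [0.6, -0.8, -0.1]
opening: 0.995
finger_force: 0.0
```

>>> step_arm([
  {"dx": 0.0, "dy": 0.5, "dz": 0.1, "wx": 0.0, "wy": 0.0, "wz": 0.0, "claw": 88},
  {"dx": 0.0, "dy": 1.0, "dz": 0.4, "wx": 0.0, "wy": 0.0, "wz": 0.0, "claw": 88},
  {"dx": 0.0, "dy": 1.0, "dz": 0.8, "wx": 0.0, "wy": 0.0, "wz": 0.0, "claw": 88},
  {"dx": 0.0, "dy": 1.0, "dz": 0.8, "wx": 0.0, "wy": 0.0, "wz": 0.0, "claw": 88},
  {"dx": 0.0, "dy": 1.0, "dz": 0.8, "wx": 0.0, "wy": 0.0, "wz": 0.0, "claw": 88},
])

```text
clock: 11.9
tool_pos: [0.4443, -0.0421, 0.1245]
eef_rot: [-0.104, 0.995, -0.0, -0.001]
contact_force: [-0.0, -0.3, -0.3]
opening: 0.998
finger_force: 0.0
```

```bash
python3 - <<'E'
from h import *
plan(-.1098,-.1058,.068)
E
```

```text
tcp riser [-0.1083 -0.1062] z 0.1245 t 11.9
shift/8cm [0.018 0.006 0.707] turn/180 [-0.0001 -0.0005  0.0004]
```

>>> step_arm([
  {"dx": 0.0, "dy": 0.0, "dz": 0.25, "wx": 0.0, "wy": 0.0, "wz": 0.0, "claw": 88},
  {"dx": 0.0, "dy": 0.0, "dz": 0.5, "wx": 0.0, "wy": 0.0, "wz": 0.0, "claw": 88},
  {"dx": 0.0, "dy": 0.0, "dz": 0.62, "wx": 0.0, "wy": 0.0, "wz": 0.0, "claw": 88},
  {"dx": 0.0, "dy": 0.0, "dz": 0.7, "wx": 0.0, "wy": 0.0, "wz": 0.0, "claw": 88},
  {"dx": 0.0, "dy": 0.0, "dz": 0.7, "wx": 0.0, "wy": 0.0, "wz": 0.0, "claw": 88},
  {"dx": 0.0, "dy": 0.0, "dz": 0.7, "wx": 0.0, "wy": 0.0, "wz": 0.0, "claw": 88},
])

```text
clock: 12.5
tool_pos: [0.4453, -0.0427, 0.0691]
eef_rot: [-0.103, 0.995, -0.0, 0.001]
contact_force: [-0.4, 0.3, -0.1]
opening: 0.996
finger_force: 0.0
```

>>> step_arm([
  {"dx": 0.0, "dy": 0.0, "dz": 0.0, "wx": 0.0, "wy": 0.0, "wz": 0.0, "claw": 80},
  {"dx": 0.0, "dy": 0.0, "dz": 0.0, "wx": 0.0, "wy": 0.0, "wz": 0.0, "claw": 74},
  {"dx": 0.0, "dy": 0.0, "dz": 0.0, "wx": 0.0, "wy": 0.0, "wz": 0.0, "claw": 74},
  {"dx": 0.0, "dy": 0.0, "dz": 0.0, "wx": 0.0, "wy": 0.0, "wz": 0.0, "claw": 74},
  {"dx": 0.0, "dy": 0.0, "dz": 0.0, "wx": 0.0, "wy": 0.0, "wz": 0.0, "claw": 74},
])

```text
clock: 13.0
tool_pos: [0.4451, -0.0425, 0.0689]
eef_rot: [-0.103, 0.995, -0.0, 0.001]
contact_force: [0.2, 0.2, 6.7]
opening: 0.863
finger_force: 4.0
```

>>> step_arm([
  {"dx": 0.02, "dy": 0.0, "dz": 0.0, "wx": 0.0, "wy": 0.0, "wz": 0.0, "claw": 74},
  {"dx": 0.05, "dy": 0.0, "dz": 0.0, "wx": 0.0, "wy": 0.0, "wz": 0.0, "claw": 74},
  {"dx": 0.08, "dy": 0.0, "dz": 0.0, "wx": 0.0, "wy": 0.0, "wz": 0.0, "claw": 74},
  {"dx": 0.1, "dy": 0.0, "dz": 0.0, "wx": 0.0, "wy": 0.0, "wz": 0.0, "claw": 74},
  {"dx": 0.1, "dy": 0.0, "dz": 0.0, "wx": 0.0, "wy": 0.0, "wz": 0.0, "claw": 74},
  {"dx": 0.1, "dy": 0.0, "dz": 0.0, "wx": 0.0, "wy": 0.0, "wz": 0.0, "claw": 74},
  {"dx": 0.1, "dy": 0.0, "dz": 0.0, "wx": 0.0, "wy": 0.0, "wz": 0.0, "claw": 74},
])

```text
clock: 13.7
tool_pos: [0.4371, -0.0438, 0.0684]
eef_rot: [-0.104, 0.995, 0.0, 0.0]
contact_force: [3.2, 0.8, 5.5]
opening: 0.866
finger_force: 4.0
```

>>> step_arm([
  {"dx": 0.0, "dy": 0.0, "dz": 0.0, "wx": 0.0, "wy": 0.0, "wz": 0.0, "claw": 88},
  {"dx": 0.0, "dy": 0.0, "dz": 0.0, "wx": 0.0, "wy": 0.0, "wz": 0.0, "claw": 88},
  {"dx": 0.0, "dy": 0.0, "dz": 0.0, "wx": 0.0, "wy": 0.0, "wz": 0.0, "claw": 88},
  {"dx": 0.0, "dy": 0.0, "dz": 0.0, "wx": 0.0, "wy": 0.0, "wz": 0.0, "claw": 88},
  {"dx": 0.0, "dy": 0.0, "dz": -0.3, "wx": 0.0, "wy": 0.0, "wz": 0.0, "claw": 88},
  {"dx": 0.0, "dy": 0.0, "dz": -0.7, "wx": 0.0, "wy": 0.0, "wz": 0.0, "claw": 88},
  {"dx": 0.0, "dy": 0.0, "dz": -1.0, "wx": 0.0, "wy": 0.0, "wz": 0.0, "claw": 88},
])

```text
clock: 14.4
tool_pos: [0.4363, -0.0442, 0.1494]
eef_rot: [-0.104, 0.995, -0.0, -0.0]
contact_force: [0.9, 0.4, -0.4]
opening: 1.0
finger_force: 0.0
```

>>> step_arm([
  {"dx": -0.2, "dy": -0.4, "dz": -0.3, "wx": 0.0, "wy": 0.0, "wz": 0.0, "claw": 88},
  {"dx": -0.6, "dy": -0.8, "dz": -0.5, "wx": 0.0, "wy": 0.0, "wz": 0.0, "claw": 88},
  {"dx": -0.6, "dy": -1.0, "dz": -0.5, "wx": 0.0, "wy": 0.0, "wz": 0.0, "claw": 88},
])

```text
clock: 14.7
tool_pos: [0.5058, -0.1147, 0.1908]
eef_rot: [-0.102, 0.995, -0.001, 0.005]
contact_force: [-0.9, -0.4, -0.3]
opening: 0.998
finger_force: 0.0
```

>>> step_arm([
  {"dx": -0.2, "dy": -0.5, "dz": 0.0, "wx": 0.0, "wy": 0.0, "wz": 0.0, "claw": 88},
  {"dx": -0.3, "dy": -1.0, "dz": 0.0, "wx": 0.0, "wy": 0.0, "wz": 0.0, "claw": 88},
  {"dx": -0.3, "dy": -1.0, "dz": 0.0, "wx": 0.0, "wy": 0.0, "wz": 0.0, "claw": 88},
  {"dx": -0.3, "dy": -1.0, "dz": 0.0, "wx": 0.0, "wy": 0.0, "wz": 0.0, "claw": 88},
])

```text
clock: 15.1
tool_pos: [0.5395, -0.1865, 0.1876]
eef_rot: [-0.102, 0.995, 0.0, -0.001]
contact_force: [0.0, 1.4, -0.4]
opening: 0.998
finger_force: 0.0
```

```bash
python3 - <<'E'
from h import *
p,d=snap('top'); np.savez('pics/top6.npz',p=p,d=d); fine(p)
plan(-.1175,-.106,.15)
cv2.imwrite('pics/t6.png',cv2.resize(p[110:310,70:350,::-1],None,fx=2.8,fy=2.8))
E
```

```text
calc riser xy -0.1173 -0.1058 size (121.7744369506836, 73.118408203125) yaw rel -0.06505527496337926 box (225, 215, 37, 60)
near pos -0.1794 angle -0.11 res 0.0
far pos -0.0562 angle 0.11 res 0.0001
right pos -0.1426 angle 1.58 res 0.0007
left pos -0.0689 angle -0.96 res 0.0001
tcp riser [-0.0446 -0.2657] z 0.1878 t 15.15
shift/8cm [0.91  1.996 0.477] turn/180 [ 0.0005 -0.0005  0.    ]
```

View pics/t6.png

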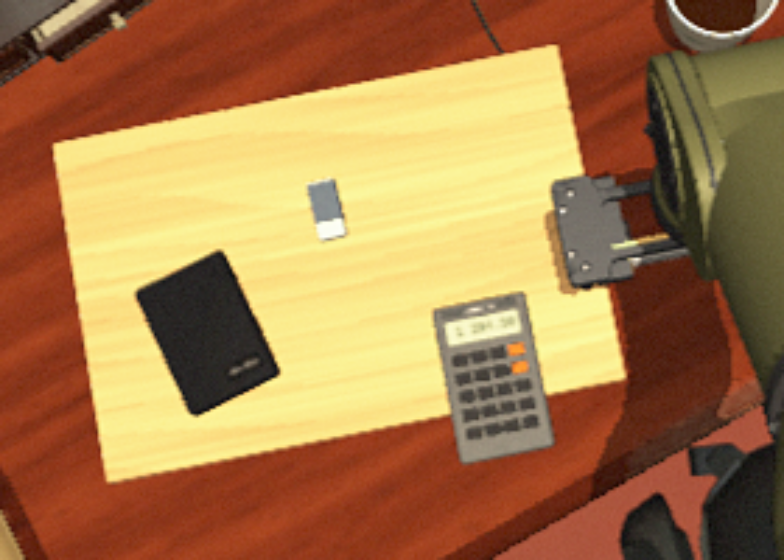

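Centre is at -0.1173 against a goal of -0.1175, so the calculator sticks out about 40 mm. It is square within about 0.1° by rectangle and end-line fits, the other things on the riser look unmoved, and the robot is clear.

```bash
python3 -c "
from plant import workorder
print(workorder.finish_job())"
```

```text
the job is handed in; nothing more can be done
None
```

The calculator lies flat and square to the riser's front edge with its near end about 40 mm out, the drive and eraser look unmoved, the arm never went near the stapler or highlighter, and the job was handed in at about 15 s; after a first push from behind failed to turn it, I turned and dragged it flat with a light finger hold on its sides.

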